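# Change over the trimmer batteries in the clamp dock

### The arm

A 7-joint arm with a two-finger parallel gripper is mounted at the origin on the work surface. World frame = base frame: x ahead of the robot, y to its left, z up, the work surface at z = 0. Lengths are in m, angles in rad, forces in N, time in s.
With the tool pointing down it reaches from about 0.4 to 0.75 m from the base axis. Payload 19.5 kg.
Tool frame: the origin (TCP) lies on the centre line of the jaws, within the pads' length; the fingertips stand 8 mm ahead of it and the grasp point (between the pads) lies 11 mm behind it; z points along the fingers, y is the line along which they close (so a half turn about z gives the same grasp; the last joint's range is limited). The gripper opens to 85 mm and grips with 20 to 120 N. Pads are 22 mm wide; open, the fingers measure 114 mm over their backs; the gripper's body (76 mm by 85 mm) begins 54 mm behind the grasp point. The pads swing forward as they close: fully open they stand 13 mm farther back than shut.
Start: joints at [1.204, 0.707, -0.028, 1.485, 0.022, 0.951, -0.075], TCP at [0.183, -0.545, 0.239] pointing down, gripper open.
Joint ranges: [-2.71, 2.71], [-0.32, 2.16], [-1.57, 1.52], [0, 2.45], [-1.46, 4.6], [0, 2.02], [-2.83, 2.83]. Speed limits (rad/s): [1.89, 1.89, 2.57, 2.57, 3.01, 3.01, 3.01].

### API

Orientations are given as a unit quaternion [x, y, z, w].
In Python, from station import env gives the robot as it stands. Calls block until the motion is done:
- env.reach(position, orientation): joint-space move of the TCP to a pose.
- env.move_l(position, rot=None, velocity=0.15): straight line of the TCP; rot=None keeps the orientation; velocity is the mean speed in m/s.
- env.movej(angles): joint-space move.
- env.ungrasp() and env.grasp(f_grip=None): open the fingers fully, or close them until they stop; f_grip is the grip in N (None keeps the last).
- env.sleep(seconds).
- env.solve_ik(position, orientation): joint angles nearest the present ones, or None.
- env.read_state(): the state.
- env.capture(name): name is "side" or "top"; returns (picture, depth): 400x640x3 uint8, red, green, blue; 400x640 float32, m along the optical axis (not along the pixel's ray), 0 where there is no reading.
- env.camera_params(name): a dict with "mtx" (3x3 intrinsics, pixels), "k1" (the pictures are not rectified: a ray, as slopes to the right and down, at radius r is drawn at 1 + k1 r^2 times it, then the intrinsics apply), "origin" and "attitude" of the camera in the world. Camera axes: x right, y down, z forward; pixel columns grow to the right and rows downward; lengths in m; the calibration is good to about 2 mm. A picture is of the moment at which its call begins. camera_params takes no time and is no camera call.
A pose or a line that the arm cannot do raises env.Unreachable and nothing moves.
- env.job_done(): hands the job in; it is judged then, once.
Trained networks look in the newest picture that a camera, given by its name, has taken for a name from the list of things; names that differ only in an ending like _2 or _b are one class to them, and where a whole thing is asked for, a point or a joint stands for the part that bears it (a point fixed in the world has none). Each returns a list of dicts, best first, with "confidence" (0 to 1); they miss things now and then, are a little off and sometimes report something else, mostly with a low value. They report only what shows in the picture. A call takes as long as a camera call. They do not tell look-alikes from the thing itself.
- env.search_frame(camera, target): "bbox" ([left, top, width, height] in pixels, round what is visible of it).
- env.silhouettes(camera, target): "region" (400x640 bool, what is visible of it) and "bbox" ([left, top, width, height] in pixels, round what is visible of it).
- env.tip_of(camera, target): "xy" ([column, row] in pixels: a listed point, or the origin of a listed thing).
The state is a dict: "time": time; "qpos": joint angles; "dq": joint speeds; "effort": joint torques, N m; "ee_pos": TCP position; "ee_rot": TCP orientation; "wrist_force": force on the tool from outside, world axes, zero at the start; "wrist_torque": the same for the moment, N m; "opening": opening from 0.0 (shut) to 1.0 (fully open); "gripper_force": force on a finger pad.
Only numpy, scipy, OpenCV 4.12 (cv2) and the standard library are available. Lean on these libraries where they do the work, as an engineer would, in place of code of your own. Each camera call takes 0.05 s, during which the arm holds its last target. There are 200 camera calls.

### The job

Swing the charging dock's clamp lever open past upright, take the charged battery packs out of the dock and stand them upright in free places on the wooden tray, and stand every empty pack of the same short size from the sill in a dock pocket of its own. Only then swing the lever fully shut over them. Leave the taller look-alike packs and the comb where they are; the packs you put on the tray must not touch or shift the flask, brush stand or bowl.

Things in the scene. Friction and masses are not known exactly. Their poses are not given: they have to be found in the camera images.
- lever (a joint): clamp lever of the dock, a flat steel bar hinged at the dock's back edge, in rad: 0 = fully shut (lying level over the packs, its tip towards the dock's front), 1.57 = upright, 2.1 = fully open, leaning back. It has a stiff hinge (about 0.13 N m of friction) and stays where it is left. A cross bar 168 mm long, 75 mm from the hinge, bars all three pockets when shut, 2 mm above seated short packs; a tall pack, or one not down in its pocket, keeps it from shutting.
- lever_grip (a point): middle of the lever's black rubber grip, 150 mm from the hinge axis; the bar there is 16 mm wide (along the dock's y) and 10 mm thick, and ends 20 mm further out. Lever shut, it is 70 mm above the sill, 10 mm beyond the dock's front face
- hinge (a point): middle of the lever's hinge axis, which runs along this frame's y (the dock's y). Frame turns with the dock: x to the dock's back, z up. In it the grip is at (-150 cos q, 0, 150 sin q) mm for lever angle q
- tray_in (a point): centre of the inner floor (5 mm above the sill) of the dark wooden tray on the left; inside 210 (its x) by 280 (its y) mm, rim 7 mm above that floor. Fixed for the run
- flask_base (a point): cologne flask of cut glass on the tray, 46 (its x) by 36 (its y) mm, 75 mm tall with stopper; point at the centre of its underside
- stand_base (a point): chrome brush stand on the tray, round foot 54 mm across, thin post 70 mm tall with a small fork that stays above the foot; point at the centre of its underside
- bowl_base (a point): white ceramic bowl on the tray, 84 mm across its rim, 42 mm tall; point at the centre of its underside
- comb_mid (a point): wooden comb lying flat beyond the packs, 33 by 150 mm, 8 mm thick; its centre. Bystander
- pocket0 (a point): floor centre of pocket 0 of the silver charging dock (a fixed block 150 deep in x by 210 wide in y by 30 mm tall). Each pocket is 44 (x) by 36 (y) mm, 8 mm deep, its floor 22 mm above the sill; the three lie side by side along the dock's y, 64 mm apart, 75 mm in front of the hinge. Axes: those of the dock
- pocket1 (a point): floor centre of pocket 1 of the silver charging dock (a fixed block 150 deep in x by 210 wide in y by 30 mm tall). Each pocket is 44 (x) by 36 (y) mm, 8 mm deep, its floor 22 mm above the sill; the three lie side by side along the dock's y, 64 mm apart, 75 mm in front of the hinge. Axes: those of the dock
- pocket2 (a point): floor centre of pocket 2 of the silver charging dock (a fixed block 150 deep in x by 210 wide in y by 30 mm tall). Each pocket is 44 (x) by 36 (y) mm, 8 mm deep, its floor 22 mm above the sill; the three lie side by side along the dock's y, 64 mm apart, 75 mm in front of the hinge. Axes: those of the dock
- full0_mid (a point): charged short battery pack, standing in one of the dock's pockets at the start (absent in some starts): white box with a black band, 38 (its x) by 30 (its y) by 40 mm tall, 70 g; point at its centre, 20 mm up, z up
- full1_mid (a point): charged short battery pack, standing in one of the dock's pockets at the start (absent in some starts): white box with a black band, 38 (its x) by 30 (its y) by 40 mm tall, 70 g; point at its centre, 20 mm up, z up
- full2_mid (a point): charged short battery pack, standing in one of the dock's pockets at the start (absent in some starts): white box with a black band, 38 (its x) by 30 (its y) by 40 mm tall, 70 g; point at its centre, 20 mm up, z up
- flat0_mid (a point): empty (run-down) short battery pack, standing on the open sill between tray and dock at the start (absent in some starts); same make and size as the charged ones: 38 (its x) by 30 (its y) by 40 mm tall, 70 g; point at its centre, 20 mm up, z up. Fits a pocket either way round, its y along the dock's y
- flat1_mid (a point): empty (run-down) short battery pack, standing on the open sill between tray and dock at the start (absent in some starts); same make and size as the charged ones: 38 (its x) by 30 (its y) by 40 mm tall, 70 g; point at its centre, 20 mm up, z up. Fits a pocket either way round, its y along the dock's y
- flat2_mid (a point): empty (run-down) short battery pack, standing on the open sill between tray and dock at the start (absent in some starts); same make and size as the charged ones: 38 (its x) by 30 (its y) by 40 mm tall, 70 g; point at its centre, 20 mm up, z up. Fits a pocket either way round, its y along the dock's y
- tall0_mid (a point): taller look-alike pack of another machine among the empty ones on the sill: 38 (its x) by 30 (its y) by 58 mm tall; point at its centre, 29 mm up. Too tall for the clamp; not to be used
- tall1_mid (a point): taller look-alike pack of another machine among the empty ones on the sill: 38 (its x) by 30 (its y) by 58 mm tall; point at its centre, 29 mm up. Too tall for the clamp; not to be used
Things that resemble listed ones, but are neither listed nor needed, are in the scene too. Leave any green, orange or red look-alike of the part that bears full0_mid alone.

How it is judged:
On the way, in this order (a step that is already met when the one before it is completed fails the run):
1. the clamp lever is swung open past upright (value of joint lever above 1.6 rad), for 0.2 s.
2. with the lever still open, all charged packs stand on the tray and all empty short packs stand in dock pockets (value of joint lever above 1.2 rad and ((horizontal distance between flat0_mid and pocket0 below 0.009 m and z of flat0_mid in the frame of pocket0 below 0.0245 m) or (horizontal distance between flat0_mid and pocket1 below 0.009 m and z of flat0_mid in the frame of pocket1 below 0.0245 m) or (horizontal distance between flat0_mid and pocket2 below 0.009 m and z of flat0_mid in the frame of pocket2 below 0.0245 m)) and angle between each of flat0_mid, flat1_mid, flat2_mid, full0_mid, full1_mid, full2_mid's own z axis and vertical below 0.12 rad and ((horizontal distance between flat1_mid and pocket0 below 0.009 m and z of flat1_mid in the frame of pocket0 below 0.0245 m) or (horizontal distance between flat1_mid and pocket1 below 0.009 m and z of flat1_mid in the frame of pocket1 below 0.0245 m) or (horizontal distance between flat1_mid and pocket2 below 0.009 m and z of flat1_mid in the frame of pocket2 below 0.0245 m)) and ((horizontal distance between flat2_mid and pocket0 below 0.009 m and z of flat2_mid in the frame of pocket0 below 0.0245 m) or (horizontal distance between flat2_mid and pocket1 below 0.009 m and z of flat2_mid in the frame of pocket1 below 0.0245 m) or (horizontal distance between flat2_mid and pocket2 below 0.009 m and z of flat2_mid in the frame of pocket2 below 0.0245 m)) and x of full0_mid in the frame of tray_in between -0.095 and 0.095 m and y of full0_mid in the frame of tray_in between -0.13 and 0.13 m and z of full0_mid in the frame of tray_in between 0.014 and 0.026 m and x of full1_mid in the frame of tray_in between -0.095 and 0.095 m and y of full1_mid in the frame of tray_in between -0.13 and 0.13 m and z of full1_mid in the frame of tray_in between 0.014 and 0.026 m and x of full2_mid in the frame of tray_in between -0.095 and 0.095 m and y of full2_mid in the frame of tray_in between -0.13 and 0.13 m and z of full2_mid in the frame of tray_in between 0.014 and 0.026 m), for 0.2 s.
At the end, for the whole second after the job is handed in: lever under 0.08 rad; each empty short pack upright, down in a pocket (within 9 mm of its centre); each charged pack upright on the tray floor, at rest, touching no neighbour; flask, stand and bowl moved under 12 mm, tall packs under 40 mm, comb under 30 mm (value of joint lever below 0.08 rad and ((horizontal distance between flat0_mid and pocket0 below 0.009 m and z of flat0_mid in the frame of pocket0 below 0.0245 m) or (horizontal distance between flat0_mid and pocket1 below 0.009 m and z of flat0_mid in the frame of pocket1 below 0.0245 m) or (horizontal distance between flat0_mid and pocket2 below 0.009 m and z of flat0_mid in the frame of pocket2 below 0.0245 m)) and angle between each of flat0_mid, flat1_mid, flat2_mid, full0_mid, full1_mid, full2_mid's own z axis and vertical below 0.12 rad and ((horizontal distance between flat1_mid and pocket0 below 0.009 m and z of flat1_mid in the frame of pocket0 below 0.0245 m) or (horizontal distance between flat1_mid and pocket1 below 0.009 m and z of flat1_mid in the frame of pocket1 below 0.0245 m) or (horizontal distance between flat1_mid and pocket2 below 0.009 m and z of flat1_mid in the frame of pocket2 below 0.0245 m)) and ((horizontal distance between flat2_mid and pocket0 below 0.009 m and z of flat2_mid in the frame of pocket0 below 0.0245 m) or (horizontal distance between flat2_mid and pocket1 below 0.009 m and z of flat2_mid in the frame of pocket1 below 0.0245 m) or (horizontal distance between flat2_mid and pocket2 below 0.009 m and z of flat2_mid in the frame of pocket2 below 0.0245 m)) and x of full0_mid in the frame of tray_in between -0.095 and 0.095 m and y of full0_mid in the frame of tray_in between -0.13 and 0.13 m and z of full0_mid in the frame of tray_in between 0.014 and 0.026 m and x of full1_mid in the frame of tray_in between -0.095 and 0.095 m and y of full1_mid in the frame of tray_in between -0.13 and 0.13 m and z of full1_mid in the frame of tray_in between 0.014 and 0.026 m and x of full2_mid in the frame of tray_in between -0.095 and 0.095 m and y of full2_mid in the frame of tray_in between -0.13 and 0.13 m and z of full2_mid in the frame of tray_in between 0.014 and 0.026 m and linear speed of each of flat0, flat1, flat2, full0, full1, full2 below 0.02 m/s and distance of each of flask_base, stand_base, bowl_base from where it was at the start of the episode below 0.012 m and contact force between each of full0, full1, full2 and flask below 0.1 N and contact force between each of full0, full1, full2 and stand below 0.1 N and contact force between each of full0, full1, full2 and bowl below 0.1 N and distance of each of tall0_mid, tall1_mid from where it was at the start of the episode below 0.04 m and distance of comb_mid from where it was at the start of the episode below 0.03 m).
It fails at once if the flask, brush stand or bowl is shifted by more than 20 mm or tipped (distance of any of flask_base, stand_base, bowl_base from where it was at the start of the episode above 0.02 m or angle between any of flask_base, stand_base, bowl_base's own z axis and vertical above 0.35 rad).
It fails at once if a charged pack is knocked against the flask, brush stand or bowl (contact force between any of full0, full1, full2 and flask above 1 N or contact force between any of full0, full1, full2 and stand above 1 N or contact force between any of full0, full1, full2 and bowl above 1 N).
It fails at once if a tall look-alike pack is put into the dock ((horizontal distance between tall0_mid and pocket0 below 0.02 m and z of tall0_mid in the frame of pocket0 below 0.045 m) or (horizontal distance between tall0_mid and pocket1 below 0.02 m and z of tall0_mid in the frame of pocket1 below 0.045 m) or (horizontal distance between tall0_mid and pocket2 below 0.02 m and z of tall0_mid in the frame of pocket2 below 0.045 m) or (horizontal distance between tall1_mid and pocket0 below 0.02 m and z of tall1_mid in the frame of pocket0 below 0.045 m) or (horizontal distance between tall1_mid and pocket1 below 0.02 m and z of tall1_mid in the frame of pocket1 below 0.045 m) or (horizontal distance between tall1_mid and pocket2 below 0.02 m and z of tall1_mid in the frame of pocket2 below 0.045 m)).
Of full0, full1, full2 only 2 to 3 are there at a start; the rules pass over those that are not, and their reading is None.
Of flat0, flat1, flat2 only 2 to 3 are there at a start; the rules pass over those that are not, and their reading is None.
At some moment in a run one of flat0, flat1, flat2 may be knocked a few centimetres aside while the robot is not near it.
It also fails if it takes over 208 s, if anything falls off the work surface, if the arm or the gripper's body presses on something with over 40 N, if the wrist force passes 120 N, or if a joint passes its speed limit or range.

## Working session

There is one attempt and no reset: what is moved stays moved. The work goes in short steps, each a Python script; the robot and the scene stay as the last script left them, time stands still between calls to the robot, and variables do not carry over. Pictures are saved under pics/ and viewed, at most 14 in all, crops included, and the job is handed in when it is done.

```bash
ls; mkdir -p pics; python3 - <<'E'
from station import env
import cv2,numpy as np
for n in("top","side"):
    p,d=env.capture(n); cv2.imwrite(f"pics/{n}0.png",p[...,::-1]); np.save(f"pics/{n}0d.npy",d)
    print(n,env.camera_params(n))
print(env.read_state())
E
```

```text
pics
top {'mtx': array([[392.78907085,   0.        , 322.22982878],
       [  0.        , 392.78907085, 194.68079005],
       [  0.        ,   0.        ,   1.        ]]), 'k1': -0.026478339596240165, 'origin': array([ 0.34482277, -0.00782847,  1.25698561]), 'attitude': array([-0.70382095,  0.70641527, -0.05002417,  0.05577741])}
side {'mtx': array([[472.29088118,   0.        , 318.90559452],
       [  0.        , 472.29088118, 206.44502552],
       [  0.        ,   0.        ,   1.        ]]), 'k1': -0.004904628512628855, 'origin': array([-0.01824259,  0.74796669,  0.93002993]), 'attitude': array([-0.2775732 ,  0.87047564, -0.38705616,  0.12414832])}
{'time': 0.1, 'qpos': array([ 1.20430059,  0.70700461, -0.02760779,  1.48489206,  0.02200318,
        0.95090979, -0.07547329]), 'dq': array([ 0.00080908, -0.00122371,  0.0013295 , -0.00194998,  0.00019247,
       -0.00059859,  0.00170183]), 'effort': array([ 1.86872610e-03, -8.84296775e+01,  1.23661526e+00, -2.36452156e+01,
        1.71649223e-02,  5.07201970e-03,  1.50974699e-06]), 'ee_pos': array([ 0.18342343, -0.54474582,  0.23890923]), 'ee_rot': array([ 9.86840722e-01,  1.61694718e-01, -9.05953216e-05, -4.46522013e-04]), 'wrist_force': array([0.40364207, 0.0148828 , 0.1440709 ]), 'wrist_torque': array([-0.01033138,  0.00056101,  0.0895264 ]), 'gripper_force': 0.0, 'opening': 1.001752577834465}
```

View pics/top0.png

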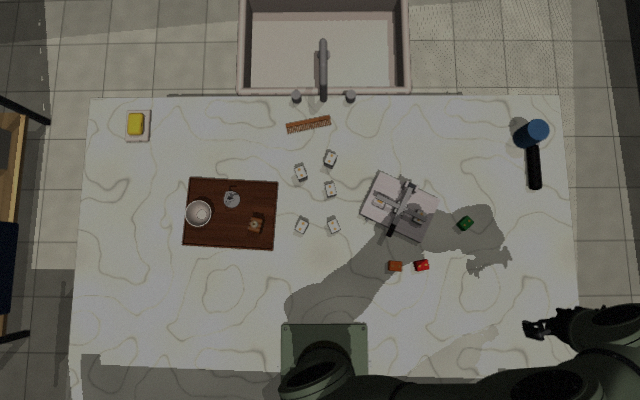

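View pics/side0.png

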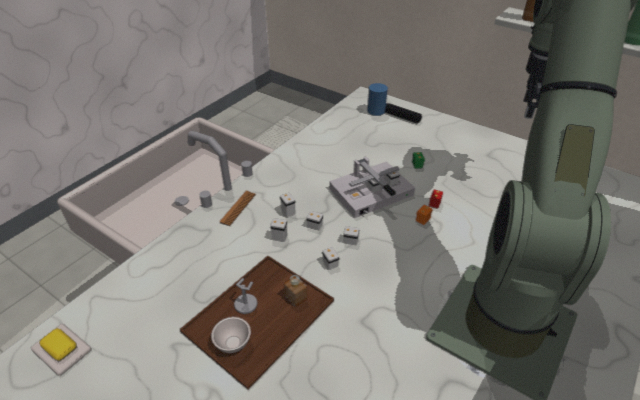

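The top picture shows the tray at (230,213) holding the bowl (198,213), the stand (232,198) and the flask (257,222). Five packs stand at (301,172), (330,158), (331,189), (302,226) and (333,226). The dock is at (400,207) with the grip near (390,231), and there are coloured look-alikes at (464,223), (395,266) and (421,265).

```bash
cat > h.py <<'E'
from station import env
import cv2,numpy as np
from scipy.spatial.transform import Rotation as R
def cam(n):
    c=env.camera_params(n);return c['mtx'],c['k1'],np.array(c['origin']),R.from_quat(c['attitude']).as_matrix()
def slopes(n,uv):
    K,k1,o,A=cam(n);uv=np.atleast_2d(np.asarray(uv,float))
    D=np.array([k1,0,0,0,0.]);return cv2.undistortPoints(uv.reshape(-1,1,2),K,D).reshape(-1,2)
def at_z(n,uv,z):
    K,k1,o,A=cam(n);s=slopes(n,uv);r=np.c_[s,np.ones(len(s))]@A.T
    return o+r*((z-o[2])/r[:,2])[:,None]
def cloud(n,d):
    K,k1,o,A=cam(n);h,w=d.shape;u,v=np.meshgrid(np.arange(w),np.arange(h))
    s=slopes(n,np.c_[u.ravel(),v.ravel()])
    P=np.c_[s,np.ones(len(s))]*d.ravel()[:,None]@A.T+o
    P[d.ravel()==0]=np.nan
    return P.reshape(h,w,3)
def proj(n,P):
    K,k1,o,A=cam(n);c=(np.atleast_2d(P)-o)@A;s=c[:,:2]/c[:,2:];s=s*(1+k1*(s**2).sum(1,keepdims=True))
    return s*K[0,0]+K[:2,2]
E
python3 - <<'E'
from h import *
np.set_printoptions(precision=4,suppress=True)
for n in("top","side"):
    d=np.load(f"pics/{n}0d.npy");C=cloud(n,d)
    print(n)
    for t in("flat0_mid","tall0_mid","full0_mid","pocket0","hinge","lever_grip","tray_in","flask_base","stand_base","bowl_base"):
        zz={"flat0_mid":.02,"tall0_mid":.029,"full0_mid":.042,"pocket0":.022,"hinge":.07,"lever_grip":.07}.get(t,.005)
        for r in env.tip_of(n,t):
            if r['confidence']<.3: continue
            u,v=np.round(r['xy']).astype(int)
            w=C[max(v-3,0):v+4,max(u-3,0):u+4].reshape(-1,3)
            print(t,round(r['confidence'],2),np.round(r['xy'],1),at_z(n,r['xy'],zz)[0],'zmax',np.nanmax(w[:,2]) if len(w) else '')
# crop rgb upscaled
p=cv2.imread("pics/top0.png");cv2.imwrite("pics/c1.png",cv2.resize(p[145:275,280:440],None,fx=4.5,fy=4.5,interpolation=cv2.INTER_CUBIC))
E
```

```text
top
flat0_mid 0.5 [331.2 191.7] [ 0.541  -0.0266  0.02  ] zmax 0.04610158735087988
tall0_mid 0.65 [299.4 173.2] [0.5998 0.0745 0.029 ] zmax 0.06255882759372922
full0_mid 0.53 [418.4 221.1] [ 0.4442 -0.2957  0.042 ] zmax 0.07448897546651434
full0_mid 0.45 [466.1 223.6] [ 0.4357 -0.4433  0.042 ] zmax 0.04663284793362421
full0_mid 0.44 [419.6 264.7] [ 0.3111 -0.2943  0.042 ] zmax 0.04954032614557757
full0_mid 0.43 [391.6 266.4] [ 0.3064 -0.2088  0.042 ] zmax 0.047470771846880755
pocket0 0.83 [376.8 200.5] [ 0.5118 -0.171   0.022 ] zmax 0.07761240374250544
pocket0 0.66 [398.2 209. ] [ 0.4844 -0.238   0.022 ] zmax 0.07928348436902577
pocket0 0.56 [422.6 217.8] [ 0.4562 -0.3141  0.022 ] zmax 0.07714615694531446
hinge 0.9 [411.8 185.9] [ 0.55  -0.273  0.07 ] zmax 0.08226343055477314
lever_grip 0.86 [392.8 231.6] [ 0.4106 -0.2107  0.07  ] zmax 0.08004042259341904
lever_grip 0.61 [396.8 208.5] [ 0.4805 -0.2249  0.07  ] zmax 0.07750995794981974
lever_grip 0.43 [380.6 198. ] [ 0.5129 -0.1764  0.07  ] zmax 0.07806358462928142
tray_in 0.86 [228.6 211.5] [0.4804 0.3032 0.005 ] zmax 0.0125788136300
[... 878 characters left out ...]
cket0 0.85 [372.3 187.5] [ 0.4846 -0.2345  0.022 ] zmax 0.051260591072949224
pocket0 0.6 [388.  180.4] [ 0.4628 -0.2916  0.022 ] zmax 0.07734683457647629
pocket0 0.56 [355.6 196.5] [ 0.5036 -0.1704  0.022 ] zmax 0.031718628629769485
hinge 0.64 [361.3 164. ] [ 0.5418 -0.2592  0.07  ] zmax 0.07899677956981321
lever_grip 0.72 [390.5 190.1] [ 0.4102 -0.2024  0.07  ] zmax 0.08037965914583689
tray_in 0.38 [370.9 181.6] [ 0.5122 -0.2751  0.005 ] zmax 0.0697247064581179
flask_base 0.84 [293.4 298.6] [0.4355 0.2175 0.005 ] zmax 0.046766248116135944
stand_base 0.64 [245.8 305.5] [0.5153 0.2989 0.005 ] zmax 0.01584825419370328
bowl_base 0.95 [232.7 344.5] [0.4686 0.3939 0.005 ] zmax 0.04657648294913186
```

View pics/c1.png

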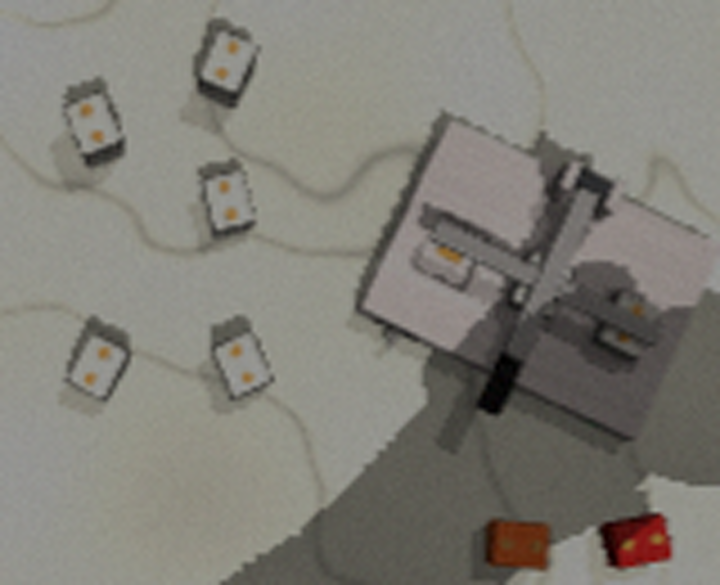

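Short or tall is decided by depth. The candidates for an empty pack are the five on the sill, and two charged packs show in the left and right pockets under the bar. I'll fit the rectangles from both cameras.

```bash
cat >> h.py <<'E'
def rect(P):
    (x,y),(a,b),t=cv2.minAreaRect((P[:,:2]*1000).astype(np.float32))
    if a<b:a,b,t=b,a,t+90
    t=(t+90)%180-90
    return np.array([x,y,a,b,t])   # mm, long, short, yaw of long axis deg
def clusters(C,box,z0,z1,minpx=25):
    x0,x1,y0,y1=box
    m=(C[...,0]>x0)&(C[...,0]<x1)&(C[...,1]>y0)&(C[...,1]<y1)&(C[...,2]>z0)&(C[...,2]<z1)
    k,l=cv2.connectedComponents(m.astype(np.uint8),connectivity=4)
    return [C[l==i] for i in range(1,k) if (l==i).sum()>=minpx]
E
python3 - <<'E'
from h import *
np.set_printoptions(precision=1,suppress=True)
for n in("top","side"):
    C=cloud(n,np.load(f"pics/{n}0d.npy"))
    fl=C[(C[...,0]>.35)&(C[...,0]<.45)&(C[...,1]>-.1)&(C[...,1]<.02)];print(n,'floor z mm',np.median(fl[:,2])*1e3,np.std(fl[:,2])*1e3)
    for P in clusters(C,(.38,.68,-.11,.14),.02,.09):
        top=P[P[:,2]>np.percentile(P[:,2],90)-.006]
        print('pack',rect(top),'top z',np.percentile(top[:,2],50)*1e3,len(top))
    for P in clusters(C,(.35,.62,-.4,-.1),.024,.037,100): print('dock',rect(P),len(P))
    for P in clusters(C,(.35,.62,-.4,-.1),.052,.068,4): print('dockpack',rect(P),np.median(P[:,2])*1e3,len(P))
    for P in clusters(C,(.35,.62,-.4,-.1),.068,.1,20): print('lever',rect(P),np.median(P[:,2])*1e3,len(P))
    for P in clusters(C,(.3,.62,.1,.5),.008,.2,100): print('tray',rect(P),len(P),np.median(P[:,2])*1e3)
    for P in clusters(C,(.36,.6,.15,.45),.02,.2,10): print('trayobj',rect(P),len(P),np.max(P[:,2])*1e3)
E
```

```text
top floor z mm 0.8681818059995683 12.04511673377046
pack [641.5 -24.6  37.5  29.7 -23.9] top z 59.12918549584667 101
pack [597.7  69.8  37.2  29.5  21.7] top z 59.44787258889883 104
pack [546.5 -23.5  38.2  28.9  13.5] top z 40.42228009648807 100
pack [431.   66.9  37.3  29.3 -26.6] top z 40.30316579930482 108
pack [431.9 -32.7  37.5  28.9  26. ] top z 40.77134940506988 104
dock [ 516.6 -193.9  152.5  101.8  -26.3] 1251
dock [ 466.8 -296.5  151.1   91.5  -25.8] 1100
dockpack [ 501.4 -234.2    7.2    6.5    0. ] 60.601841636812146 9
dockpack [ 490.1 -254.4    9.7    0.6   -6.4] 63.2238997660336 4
dockpack [ 477.  -222.    12.3    8.5   -7.4] 61.89079065098069 16
dockpack [ 468.2 -302.2   29.8   10.6   59.8] 62.74085024911202 36
dockpack [ 466.8 -243.2   13.7    3.2  -27.5] 62.56137592704336 7
dockpack [ 445.  -289.3   29.4   12.5   59.8] 62.3311199976917 50
lever [ 483.6 -238.8  151.7  133.9   13.6] 75.09626714714135 621
tray [478.  335.1 221.  217.3  -3.9] 827 16.8068937594239
tray [523.6 157.5 145.2  58.1  23.4] 105 12.02551039168931
tray [519.  294.2  55.1  54.8  82.2] 235 14.50962
[... 973 characters left out ...]
.01749561091513 40
dockpack [ 502.4 -181.8   15.     3.6   65.4] 65.4684991355754 7
dockpack [ 511.4 -164.6   13.3    2.1   57.6] 64.87190824297517 7
lever [ 481.7 -231.8  153.2  133.6  -65.9] 72.59368968138591 486
tray [467.8 199.3 222.1  91.3  -2. ] 740 31.647280401429555
tray [539.6 315.  131.9  93.2  85.5] 554 12.64113705334352
tray [365.2 278.1 166.7   6.9  86.6] 163 10.740451732070389
tray [470.5 392.5  82.2  82.1  12. ] 1044 28.189390954630856
tray [418.8 419.7  95.4  61.4  -2.8] 183 10.530686588139716
trayobj [433.1 213.   47.5  39.3 -14.1] 436 82.17262369343293
trayobj [518.5 290.4  33.8  26.6   4.1] 126 78.15188579453314
trayobj [470.5 392.5  82.2  82.1  12. ] 718 49.88731337223196
```

```bash
python3 - <<'E'
from h import *
np.set_printoptions(precision=1,suppress=True)
for n in("top","side"):
    C=cloud(n,np.load(f"pics/{n}0d.npy"))
    P=np.vstack(clusters(C,(.35,.62,-.4,-.1),.024,.037,60)); print(n,'dock',rect(P))
    # robust edge-fit: pull yaw from hull by trimming
    x=P[:,:2]*1e3; best=None
    for t in np.radians(np.arange(-32,-20,.25)):
        u=x@[np.cos(t),np.sin(t)];v=x@[-np.sin(t),np.cos(t)]
        a=np.percentile(u,[.7,99.3]);b=np.percentile(v,[.7,99.3]);A=(a[1]-a[0])*(b[1]-b[0])
        if best is None or A<best[0]: best=(A,np.degrees(t),a[1]-a[0],b[1]-b[0],a.mean()*np.array([np.cos(t),np.sin(t)])+b.mean()*np.array([-np.sin(t),np.cos(t)]))
    print(best)
    T=np.vstack(clusters(C,(.3,.62,.1,.5),.0075,.018,20)); print('tray',rect(T))
    for r in env.silhouettes(n,"tray_in")[:2]: 
        m=r['region']; Q=C[m]; Q=Q[(Q[:,2]<.025)&(Q[:,2]>0)]; print('traysil',r['confidence'],r['bbox'],rect(Q) if len(Q) else 0)
    for r in env.silhouettes(n,"lever")[:1]:
        Q=C[r['region']];Q=Q[Q[:,2]>.07];print('lever',r['bbox'],rect(Q))
p=cv2.imread("pics/top0.png");cv2.imwrite("pics/c2.png",cv2.resize(p[165:250,355:445],None,fx=7,fy=7,interpolation=cv2.INTER_CUBIC))
E
```

```text
top dock [ 492.6 -242.9  210.8  152.5   63.9]
(np.float64(30958.89355009771), np.float64(-26.250000000000004), np.float64(149.15656866749305), np.float64(207.55970606371855), array([ 493. , -242.4]))
tray [475.7 297.6 292.8 220.7  86.3]
traysil 0.8 [179.5, 175.4, 98.4, 78.8] [477.2 299.3 300.1 224.   86.6]
lever [374.3, 184.2, 54.4, 52.6] [ 480.2 -236.   139.   132.2  -69.1]
side dock [ 491.5 -239.3  215.7  158.5   63.5]
(np.float64(32017.93583902022), np.float64(-26.0), np.float64(152.50680336462273), np.float64(209.94431154962808), array([ 490.9, -237.6]))
tray [474.6 300.9 291.8 222.7  86.5]
traysil 0.57 [181.0, 254.1, 154.2, 134.8] [474.8 301.1 291.7 223.5  86.3]
lever [346.1, 158.3, 50.7, 40.0] [ 475.4 -231.5  138.2  132.   -70.9]
```

View pics/c2.png

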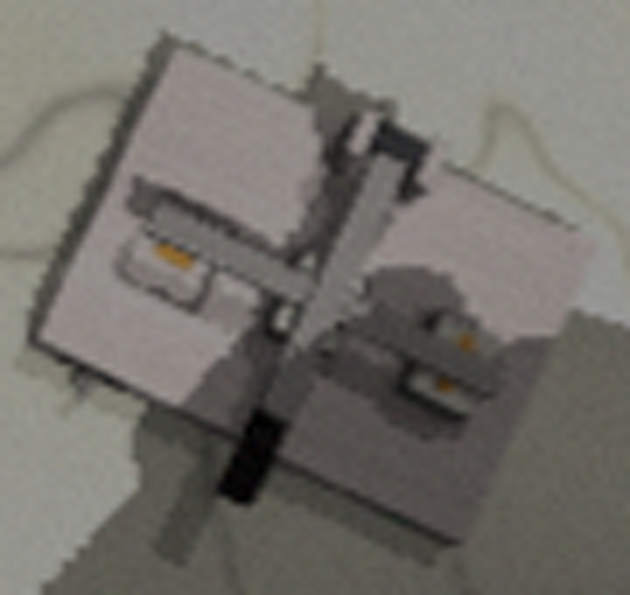

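The left pocket (0) is empty, with its floor contacts showing at crop (170,255). Charged packs stand in pocket 1 (crop (285,320)) and pocket 2 (crop (455,365)). The short empties are the ones at top px (331,189), (302,226) and (333,226). The other two have tops at 59 mm, so they are the tall ones. Next I open the lever.

```bash
cat >> h.py <<'E'
YAW=np.radians(-26.1); DX=np.array([np.cos(YAW),np.sin(YAW),0]); DY=np.array([-np.sin(YAW),np.cos(YAW),0])
DC=np.array([.492,-.240,0])
HINGE=DC+.065*DX+[0,0,.07]
def pocket(i,DC=DC): return DC-.010*DX+(1-i)*.064*DY
def quat(yd):  # tool down, closing axis (tool y) at world angle yd [deg]
    a=np.radians(yd+90)/2; return np.array([np.cos(a),np.sin(a),0,0])
def pick_yaw(pos,yd):
    """yd or yd+180, whichever needs less wrist travel"""
    q0=env.read_state()['qpos'];best=None
    for y in(yd,yd+180,yd-180):
        q=env.solve_ik(list(pos),list(quat(y)))
        if q is None: continue
        c=np.abs(np.array(q)-q0).max()+ (5 if abs(q[6])>2.6 else 0)
        if best is None or c<best[0]: best=(c,y)
    return best[1]
def st(msg=''):
    s=env.read_state();print(msg,'t',round(s['time'],2),'p',np.round(s['ee_pos'],4),'F',np.round(s['wrist_force'],1),'op',round(s['opening'],3),'gf',round(s['gripper_force'],1));return s
def grip(q): return HINGE+.150*(-np.cos(q)*DX+np.sin(q)*np.array([0,0,1]))
E
python3 - <<'E'
from h import *
g=grip(0); up=g+[0,0,.12]
y=pick_yaw(up,np.degrees(YAW)+90); Q=quat(y); print(y)
env.reach(list(up),list(Q)); s=st('above')
env.move_l(list(g+[0,0,-.011]),velocity=.12); st('down')
env.grasp(25); s=st('gripped')
for q in np.linspace(0,2.03,13)[1:]:
    env.move_l(list(grip(q)+[0,0,-.011]),velocity=.15)
    s=st(f'{q:.2f}')
    if np.abs(s['wrist_force']).max()>40: break
p,d=env.capture("side");cv2.imwrite("pics/s1.png",p[...,::-1])
E
```

```text
63.9
above t 2.84 p [ 0.4154 -0.2035  0.19  ] F [-0.2 -0.3  0.1] op 0.997 gf 0.0
down t 4.08 p [ 0.4158 -0.2027  0.0594] F [-0.1 -0.8  0.5] op 1.001 gf 0.0
gripped t 4.72 p [ 0.4156 -0.2028  0.059 ] F [-0.5 -1.2  1.2] op 0.183 gf 30.0
0.17 t 5.03 p [ 0.4173 -0.2036  0.0843] F [-3.4  0.7  0.7] op 0.179 gf 29.9
0.34 t 5.35 p [ 0.4229 -0.2064  0.1085] F [-4.6  1.4  2. ] op 0.181 gf 30.1
0.51 t 5.67 p [ 0.4324 -0.211   0.1315] F [-4.   0.2  4.8] op 0.182 gf 30.7
0.68 t 5.98 p [ 0.4453 -0.2173  0.1525] F [-5.1  0.9  6.5] op 0.18 gf 31.7
0.85 t 6.3 p [ 0.4611 -0.2251  0.1708] F [-4.6 -0.7  9.1] op 0.18 gf 33.0
1.01 t 6.62 p [ 0.4795 -0.2341  0.1859] F [-3.  -0.4 10.4] op 0.18 gf 34.6
1.18 t 6.93 p [ 0.4998 -0.2441  0.1973] F [-2.  -3.4  7.5] op 0.181 gf 36.0
1.35 t 7.25 p [ 0.5215 -0.2547  0.2048] F [ 1.  -3.9  4.7] op 0.182 gf 36.8
1.52 t 7.57 p [ 0.5439 -0.2657  0.2081] F [ 0.5 -4.4  4. ] op 0.18 gf 37.7
1.69 t 7.88 p [ 0.5667 -0.2769  0.2072] F [ 0.4 -3.8  3.3] op 0.185 gf 38.5
1.86 t 8.2 p [ 0.5891 -0.2879  0.2021] F [ 1.1 -5.3  4.3] op 0.181 gf 38.5
2.03 t 8.52 p [ 0.6105 -0.2984  0.1928] F [ 1.3 -4.9  5.7] op 0.177 gf 38.2
```

View pics/s1.png

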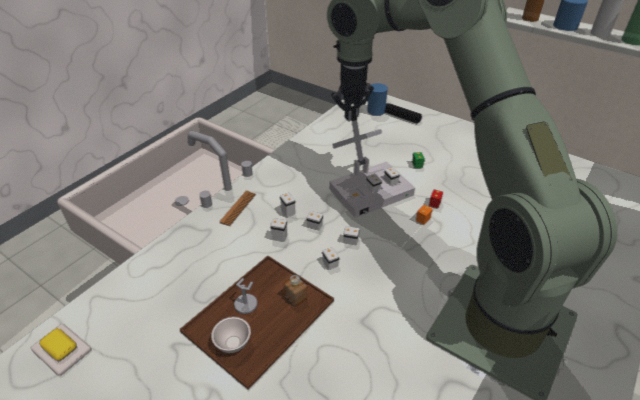

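The side view shows the lever leaning back at (358,140), and the dock holds two packs at (374,180) and (392,175). I'll release, retreat and re-measure.

```bash
cat >> h.py <<'E'
def look(n,tag):
    p,d=env.capture(n);cv2.imwrite(f"pics/{n}{tag}.png",p[...,::-1]);return cloud(n,d)
def packs(C,box=(.36,.68,-.12,.14),z0=.02):
    out=[]
    for P in clusters(C,box,z0,.09):
        top=P[P[:,2]>np.percentile(P[:,2],90)-.006];r=rect(top);out.append((r,np.median(top[:,2])*1e3))
    return out
E
python3 - <<'E'
from h import *
np.set_printoptions(precision=1,suppress=True)
env.ungrasp(); p=env.read_state()['ee_pos']; env.move_l(list(p+[0,0,.08]),velocity=.15)
pos=np.array([.30,-.50,.25]); env.reach(list(pos),list(quat(pick_yaw(pos,60)))); st('park')
for n in("top","side"):
    C=look(n,'1')
    for r,z in packs(C,(.36,.62,-.36,-.12),.045): print(n,'dock/lever',r,z)
    P=np.vstack(clusters(C,(.35,.62,-.4,-.1),.024,.037,60)); print('dock',rect(P))
    for r,z in packs(C): print('sill',r,z)
    K=C[(C[...,0]>.5)&(C[...,0]<.7)&(C[...,1]>-.36)&(C[...,1]<-.2)]; print('lever zmax',np.nanmax(K[:,2]))
a=cv2.imread("pics/top1.png")[160:255,355:450];b=cv2.imread("pics/side1.png")[95:225,310:440]
cv2.imwrite("pics/c3.png",np.hstack([cv2.resize(a,(400,400),interpolation=2),cv2.resize(b,(400,400),interpolation=2)]))
E
```

```text
park t 11.32 p [ 0.3 -0.5  0.2] F [0.4 0.  0.6] op 1.001 gf 0.0
top dock/lever [ 549.2 -269.7   41.7   21.6   61.4] 80.67304070673454
top dock/lever [ 484.4 -236.8   36.9   29.4  -26.5] 63.05315270977574
top dock/lever [ 456.4 -295.4   37.4   29.7  -28.1] 63.05093884770052
dock [ 492.5 -242.7  210.5  152.3   63.8]
sill [641.4 -23.6  38.2  28.1 -24.1] 59.258545994682386
sill [598.1  70.2  36.5  29.4  26.3] 58.48821426232909
sill [546.  -24.4  37.1  29.7  12.2] 41.006278504800875
sill [431.1  67.   37.3  29.5 -27.2] 40.02763350170979
sill [432.2 -32.7  36.7  29.4  21.5] 41.10731900096853
lever zmax 0.23197989417352938
side dock/lever [ 549.5 -267.8   40.    26.3   57.5] 80.04414398141691
side dock/lever [ 455.4 -290.2   41.2   31.   -33.8] 60.59032192875114
side dock/lever [ 482.6 -232.1   39.7   32.1  -32.7] 60.56589812748392
dock [ 491.1 -238.8  215.6  155.3   64.4]
sill [639.6 -18.1  41.1  28.7 -21.7] 56.34894593000106
sill [544.3 -20.7  37.6  34.6  11.7] 38.29910247478513
sill [595.7  74.8  39.4  32.8  21.9] 56.62997627512867
sill [430.3 -27.1  37.9  33.9  23. ] 38.877131046351266
sill [430.5  71.8  41.2  30.2 -25.4] 39.039378906147334
lever zmax 0.22778916395979532
```

View pics/c3.png

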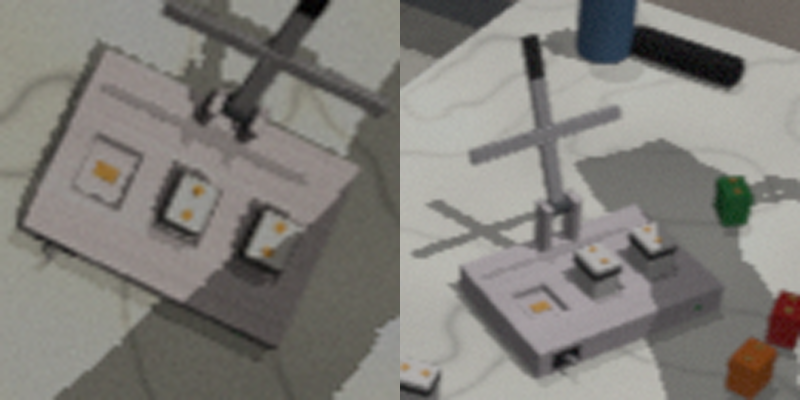

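Only pockets 1 and 2 are filled, and pocket 0 shows its empty recess at crop (107,172). Now I move the two charged packs to the tray.

```bash
cat >> h.py <<'E'
HG=.018
def go_over(xy,yd,z=.20):
    pos=np.array([xy[0],xy[1],z]);y=pick_yaw(pos,yd);env.reach(list(pos),list(quat(y)));return y
def down_to(xy,z,v=.12): env.move_l([xy[0],xy[1],z],velocity=v)
def up(z=.20):
    p=env.read_state()['ee_pos'];env.move_l([p[0],p[1],z],velocity=.2)
E
python3 - <<'E'
from h import *
for xy,dst in(((.4835,-.2345),(.408,.300)),((.456,-.293),(.537,.215))):
    go_over(xy,-26.1); down_to(xy,.022+HG); st('at'); env.grasp(30); s=st('held')
    if s['opening']<.3: print('MISS');break
    up(.20); s=st('lift')
    if s['opening']<.3: print('LOST');break
    go_over(dst,-3.5); down_to(dst,.10); down_to(dst,.005+HG+.0015,.04); st('placing'); env.ungrasp(); up(.20)
pos=np.array([.30,-.50,.25]); env.reach(list(pos),list(quat(pick_yaw(pos,60))));st()
np.set_printoptions(precision=1,suppress=True)
for n in("top","side"):
    C=look(n,'2')
    for r,z in packs(C,(.36,.62,.14,.46)): print(n,'tray',r,z)
    for r,z in packs(C): print('sill',r,z)
a=cv2.imread("pics/top2.png")[145:265,170:450]
cv2.imwrite("pics/c4.png",cv2.resize(a,None,fx=2.8,fy=2.8,interpolation=2))
E
```

```text
at t 14.14 p [ 0.4837 -0.2346  0.0405] F [ 0.4 -0.8 -0.1] op 1.003 gf 0.0
held t 14.63 p [ 0.4836 -0.2346  0.0402] F [-1.9  0.4  6.3] op 0.436 gf 30.8
lift t 15.58 p [ 0.4831 -0.2346  0.199 ] F [-1.   1.  -1.2] op 0.441 gf 30.2
placing t 20.55 p [0.4081 0.3    0.0246] F [-0.7  0.6 -0.7] op 0.441 gf 30.1
at t 25.73 p [ 0.4562 -0.2931  0.0405] F [ 0.1 -0.8 -0.1] op 0.994 gf 0.0
held t 26.22 p [ 0.4561 -0.293   0.0403] F [-1.3  0.3  6. ] op 0.441 gf 30.3
lift t 27.17 p [ 0.4557 -0.293   0.199 ] F [ 0.3  0.9 -0.6] op 0.44 gf 30.0
placing t 32.06 p [0.5371 0.215  0.0247] F [ 0.3 -0.9  0.1] op 0.44 gf 29.9
 t 36.28 p [ 0.3007 -0.4995  0.25  ] F [ 0.2  0.1 -0.7] op 1.004 gf 0.0
top tray [537.5 211.5  37.8  30.1  -6.6] 45.70014643921216
top tray [521.3 287.3  32.3  24.5  10.2] 76.962972762592
top tray [471.5 389.5  81.   80.7  17.4] 46.90320278117133
top tray [436.2 208.3  22.9  21.5  55.8] 79.06709297668147
top tray [408.6 297.   37.9  30.2  -5.6] 45.35701328603825
sill [641.4 -23.5  36.5  28.6 -23.5] 59.04594165411681
sill [597.4  69.7  37.7  29.6  21.6] 58.556984813632475
sill [546.5 -23.8  37.6  29.8  13. ] 40.50872544106865
sill [442.  -64.1  36.2  28.1  25.8] 41.15628412256256
sill [431.6  66.7  36.   29.3 -26.9] 40.68949874803995
side tray [536.5 216.6  42.2  31.6  -2.6] 44.21406728913452
side tray [433.5 213.7  23.6  22.4 -86.9] 75.90965658059528
side tray [519.1 291.3  32.3  26.4  10.9] 74.35647890638003
side tray [407.  301.1  39.8  30.1  -5.2] 44.065068440808155
side tray [470.8 391.9  82.9  82.1 -29. ] 45.115023039230536
sill [639.5 -19.   41.2  30.6 -20.6] 56.49809879457568
sill [543.8 -19.1  38.9  30.3   8.9] 38.553180712584066
sill [595.6  73.5  38.1  34.3  24. ] 56.79985829984291
sill [439.4 -58.8  37.5  35.1  21.9] 38.60038480382089
sill [429.7  72.7  39.2  29.6 -27. ] 38.948948883357644
```

View pics/c4.png

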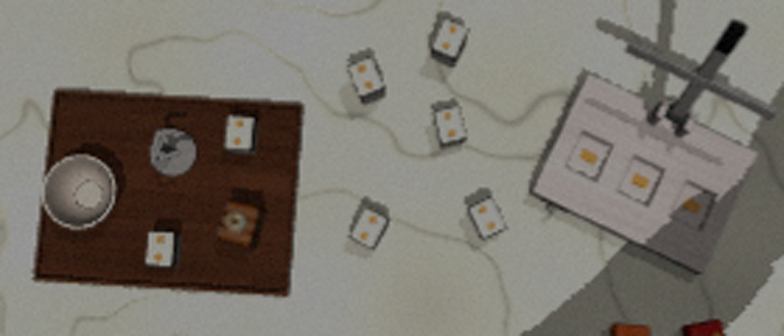

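The picture shows both charged packs upright on the tray at crop (240,133) and (161,250), clear of the objects, and all three pockets empty. One empty pack has been knocked to crop (487,215), so I'll use the fresh measurements. I centre each pack with a squeeze across, then grasp it lengthwise.

```bash
cat >> h.py <<'E'
def fetch(xy,yaw,i,zs=HG):
    """centre pack (long-axis yaw deg) by a squeeze across, grasp along its length, put in pocket i"""
    go_over(xy,yaw+90,.15); down_to(xy,zs); env.grasp(20); s=st('squeeze')
    if not .25<s['opening']<.40: env.ungrasp(); up(.2); return False
    env.ungrasp(); up(.075)
    go_over(xy,yaw,.075); down_to(xy,HG); env.grasp(30); s=st('held')
    if not .39<s['opening']<.48: env.ungrasp(); up(.2); return False
    up(.20); p=pocket(i); go_over(p,-26.1,.20); down_to(p,.065+0*HG+.0); down_to(p,.022+HG+.001,.03); s=st('in pocket')
    env.ungrasp(); st('released'); up(.20); return True
E
python3 - <<'E'
from h import *
print(fetch((.4310,.0697),-26.5,0))
np.set_printoptions(precision=1,suppress=True)
pos=np.array([.30,-.50,.25]); env.reach(list(pos),list(quat(pick_yaw(pos,60))))
for n in("top","side"):
    C=look(n,'3')
    for r,z in packs(C,(.40,.54,-.36,-.12),.037): print(n,'dock',r,z)
    for r,z in packs(C): print('sill',r,z)
E
```

```text
squeeze t 40.3 p [0.4311 0.0697 0.0182] F [-0.6 -1.1  5.8] op 0.35 gf 22.1
held t 43.33 p [0.4312 0.0697 0.0184] F [0.2 0.6 9. ] op 0.438 gf 29.7
in pocket t 47.62 p [ 0.5113 -0.1782  0.0411] F [-0.7 -0.7 -0.3] op 0.441 gf 30.1
released t 48.16 p [ 0.5112 -0.1781  0.041 ] F [ 0.3 -0.1 -0.1] op 0.999 gf 0.0
True
top dock [ 511.6 -179.9   37.1   28.9  -27.1] 63.24696234126548
sill [641.6 -23.9  38.7  28.5 -23.6] 58.78097420924466
sill [597.5  70.1  37.7  28.9  21.7] 58.86147697231814
sill [546.  -23.3  37.1  28.5  10.6] 41.653544148666285
sill [441.9 -64.1  36.   28.   26.4] 40.82322936539384
side dock [ 533.8 -273.4   17.9   11.7  -88.2] 76.03016991436712
side dock [ 509.7 -174.5   41.1   31.6  -29.4] 60.41613308431698
sill [641.3 -19.1  39.2  28.7 -22.6] 56.80575768588969
sill [544.1 -18.6  38.2  31.8   7.4] 38.81917444979521
sill [596.9  73.1  38.4  35.7  21. ] 56.232786695128326
sill [440.  -59.8  37.1  35.3  23.7] 38.4808540180086
```

The first pack is seated: its top reads 63 mm, the same as the charged packs did. Now the other two.

```bash
python3 - <<'E'
from h import *
print(fetch((.5450,-.0213),12,1) and fetch((.4408,-.0618),24,2,.030))
np.set_printoptions(precision=1,suppress=True)
pos=np.array([.30,-.50,.25]); env.reach(list(pos),list(quat(pick_yaw(pos,60))));st()
for n in("top","side"):
    C=look(n,'4')
    for r,z in packs(C,(.40,.54,-.36,-.12),.037): print(n,'dock',r,z)
    for r,z in packs(C): print('sill',r,z)
    for r,z in packs(C,(.36,.62,.14,.46)): print('tray',r,z)
cv2.imwrite("pics/c5.png",cv2.resize(cv2.imread("pics/top4.png")[110:265,170:450],None,fx=2.8,fy=2.8,interpolation=2))
E
```

```text
squeeze t 54.41 p [ 0.5451 -0.0213  0.0182] F [-1.1  0.3  5.8] op 0.352 gf 21.4
held t 57.52 p [ 0.5452 -0.0214  0.0185] F [-1.3 -0.3  6.2] op 0.44 gf 30.3
in pocket t 61.69 p [ 0.4831 -0.2356  0.0411] F [ 0.5 -0.4 -0.3] op 0.441 gf 30.1
released t 62.23 p [ 0.483  -0.2356  0.041 ] F [-0.3  0.  -0. ] op 1.003 gf 0.0
squeeze t 65.71 p [ 0.4409 -0.0618  0.0302] F [-0.7 -0.1  6.5] op 0.348 gf 21.2
held t 68.62 p [ 0.441  -0.0617  0.0184] F [-0.5  0.3  9.5] op 0.442 gf 29.4
in pocket t 72.83 p [ 0.4549 -0.2931  0.0411] F [ 0.6 -0.6 -1. ] op 0.445 gf 30.2
released t 73.36 p [ 0.4549 -0.2931  0.041 ] F [-0.3 -0.3  0.3] op 1.003 gf 0.0
True
 t 75.7 p [ 0.3 -0.5  0.2] F [-0.1 -0.  -0.5] op 1.003 gf 0.0
top dock [ 512.  -180.3   36.5   29.9  -25.8] 63.07317428299042
top dock [ 483.1 -237.6   36.9   29.7  -27.2] 62.955720517775205
top dock [ 455.4 -295.4   37.2   29.5  -25.7] 62.78861818952019
sill [641.7 -23.7  37.5  28.7 -22.7] 58.925847611646766
sill [597.5  68.6  37.7  29.6  18.5] 58.68302502832856
tray [538.1 211.8  37.3  29.7  -6.2] 45.34551235363637
tray [521.  287.   31.9  24.1   8.7] 76.54220773310128
tray [471.4 389.8  81.7  81.6  43. ] 46.21701210840112
tray [436.1 208.1  21.5  20.5   1.5] 77.79956709384372
tray [408.6 296.9  37.7  30.   -6.7] 44.88350780147454
side dock [ 535.4 -274.     9.8    9.1   73.8] 76.97869766199261
side dock [ 454.4 -287.9   41.7   32.6  -28. ] 60.247504560047346
side dock [ 481.4 -233.1   40.2   29.9  -30.8] 60.45862301239319
side dock [ 509.8 -175.1   41.4   31.1  -21.4] 60.228316007836845
sill [640.6 -19.7  40.   30.7 -23.7] 56.921325110380614
sill [596.3  75.6  38.2  32.9  20.4] 56.67662237231863
tray [535.7 217.6  40.9  30.1  -3.8] 43.77913390085342
tray [433.9 212.   24.5  23.7 -33.9] 76.28110327730187
tray [519.5 290.5  33.6  26.3  10.7] 74.18930320959072
tray [408.4 301.3  39.4  30.4  -5.1] 43.92355229484713
tray [470.8 392.5  82.8  82.6 -63.6] 45.35299307734664
```

View pics/c5.png

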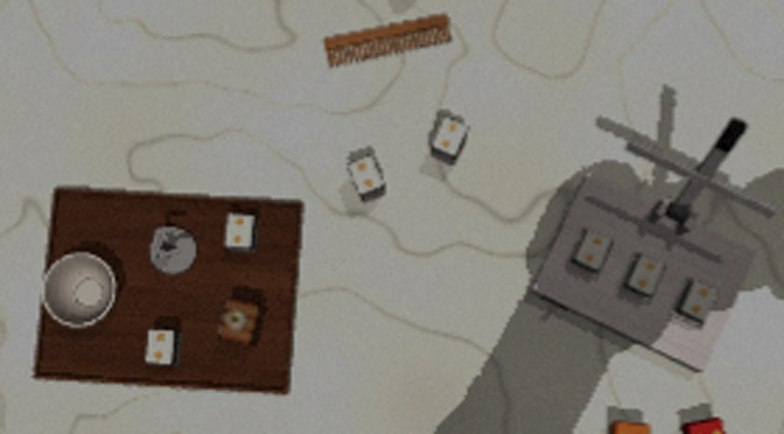

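All three empties are seated at crop (592,252), (645,275) and (697,300), and the tray is undisturbed. Now I shut the lever.

```bash
python3 - <<'E'
from h import *
g=lambda q: list(grip(q)+[0,0,-.011])
up(.33); a=np.array(g(2.03)); go_over(a,63.9,.31); st('over'); env.move_l(list(a),velocity=.1); st('at'); env.grasp(25); s=st('held')
if .12<s['opening']<.25:
    for q in np.linspace(2.03,0,13)[1:]:
        env.move_l(g(q),velocity=.15); s=st(f'{q:.2f}')
        if np.abs(s['wrist_force']).max()>35: break
    p=np.array(g(0)); env.move_l(list(p-[0,0,.003]),velocity=.03); s=st('press')
    env.ungrasp(); up(.2)
    pos=np.array([.30,-.50,.25]); env.reach(list(pos),list(quat(pick_yaw(pos,60))))
for n in("top","side"):
    C=look(n,'5')
    K=C[(C[...,0]>.38)&(C[...,0]<.62)&(C[...,1]>-.36)&(C[...,1]<-.14)&(C[...,2]>.066)]
    u=(K-HINGE)@DX; v=(K-HINGE)@DY
    for lo,hi in((-.17,-.13),(-.125,-.09),(-.06,-.02)):
        m=(u>lo)&(u<hi)&(abs(v)<.02); print(n,lo,m.sum(),np.median(K[m,2])*1e3 if m.any() else '')
a=cv2.imread("pics/top5.png")[160:255,355:450];b=cv2.imread("pics/side5.png")[125:225,320:420]
cv2.imwrite("pics/c6.png",np.hstack([cv2.resize(a,(400,400),interpolation=2),cv2.resize(b,(400,400),interpolation=2)]))
E
```

```text
over t 77.73 p [ 0.6091 -0.2994  0.3102] F [-0.   0.7  0.4] op 1.001 gf 0.0
at t 79.05 p [ 0.6102 -0.298   0.194 ] F [-0.6  0.7 -0. ] op 1.0 gf 0.0
held t 79.68 p [ 0.61   -0.2982  0.1936] F [-0.3 -1.8  1.5] op 0.177 gf 28.4
1.86 t 80.0 p [ 0.588  -0.2874  0.2027] F [-5.1 -2.3 -1.7] op 0.181 gf 28.4
1.69 t 80.32 p [ 0.5662 -0.2766  0.2077] F [-4.5 -2.8 -4.1] op 0.18 gf 28.3
1.52 t 80.63 p [ 0.5441 -0.2657  0.2087] F [-4.8 -2.8 -3.5] op 0.181 gf 27.9
1.35 t 80.95 p [ 0.5219 -0.2549  0.2055] F [-3.  -4.3 -2.5] op 0.179 gf 27.2
1.18 t 81.27 p [ 0.5004 -0.2443  0.198 ] F [-4.2 -4.1 -2.9] op 0.183 gf 26.2
1.01 t 81.58 p [ 0.4803 -0.2344  0.1866] F [-3.9 -4.2 -2.8] op 0.178 gf 25.3
0.85 t 81.9 p [ 0.4622 -0.2255  0.1714] F [-2.7 -4.3 -2.9] op 0.18 gf 25.4
0.68 t 82.22 p [ 0.4467 -0.2179  0.1529] F [-3.2 -4.4 -1.1] op 0.186 gf 25.3
0.51 t 82.53 p [ 0.4341 -0.2117  0.1317] F [-3.6 -4.4 -0.9] op 0.183 gf 25.0
0.34 t 82.85 p [ 0.425  -0.2072  0.1084] F [-2.2 -5.2 -1.7] op 0.181 gf 24.6
0.17 t 83.17 p [ 0.4196 -0.2045  0.0836] F [-1.7 -6.  -1. ] op 0.184 gf 24.4
0.00 t 83.48 p [ 0.4178 -0.2037  0.0585] F [-1.2 -5.6 -1.8] op 0.177 gf 26.5
press t 83.73 p [ 0.4179 -0.2037  0.0564] F [-3.4 -4.4 18.3] op 0.18 gf 29.7
top -0.17 74 75.3473916726003
top -0.125 65 75.36056918737711
top -0.06 71 75.55926353477815
side -0.17 73 73.20483443779868
side -0.125 51 73.39551659298127
side -0.06 58 73.4939268013472
```

View pics/c6.png

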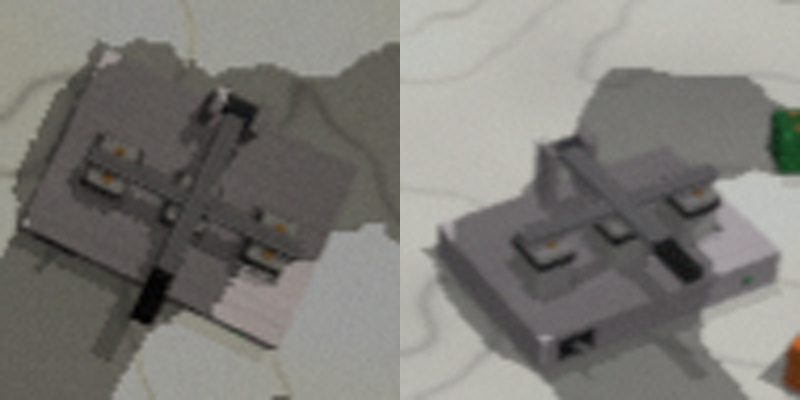

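The lever lies level: its height is the same within 0.3 mm along its length, and the bar lies over all three seated packs. I'm handing in.

```bash
python3 -c "
from station import env
print(env.job_done())"
```

```text
the job is handed in; nothing more can be done
None
```

I handed the job in at about 86 s of the 208 s limit, but the interface returned no verdict: both charged packs stand on the tray, all three short empties are seated in dock pockets, and the lever is fully shut over them.

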